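# Ease a coated slide out of a ratchet edge clamp

## Robot

A 6-joint arm with a two-finger parallel gripper is mounted at the origin on a cart in front of the work surface, level with it; the furniture and walls round the work are solid. World frame = base frame: x ahead of the robot, y to its left, z up, the work surface at z = 0. Lengths are in m, angles in rad, forces in N, time in s.
With the tool pointing down it reaches from about 0.275 to 0.75 m from the base axis. Payload 10.2 kg.
Tool frame: the origin (TCP) lies on the centre line of the jaws, within the pads' length; the fingertips stand 19 mm ahead of it and the grasp point (between the pads) is the TCP; y points along the fingers, z is the direction in which the jaws open and shut, and the axes are right-handed (so a half turn about y gives the same grasp; the last joint's range is limited). The gripper opens to 88 mm and grips with 3 to 60 N. Pads are 18 mm wide; open, the fingers measure 123 mm over their backs; the gripper's body (75 mm by 187 mm) begins 45 mm behind the grasp point.
Start: joints at [0.927, 0.313, 1.498, -0, 1.331, -0.223], TCP at [0.214, 0.479, 0.258] pointing down, gripper open.
Joint ranges: [-2.94, 2.94], [-0.97, 2.17], [0.19, 2.56], [-1.23, 4.37], [0.02, 3.11], [-2.88, 2.88]. Speed limits (rad/s): [2.39, 2.39, 3.01, 3.14, 3.14, 3.14].

## Interface

Orientations are given as a 3x3 rotation matrix whose columns are the frame's x, y, z axes.
In Python, from bench import get_state, capture, job_done gives the robot as it stands.
- The arm moves only by the shell command python3 -m inch 'ROWS'. ROWS is JSON, a list of rows, each an object with "delta_pos": the shift along the tool's x, y, z in m, a list of three; "rot": the turn, a rotation vector about the tool's x, y, z in rad, a list of three; "grip": the finger opening in m, from 0 to 0.0881. In form: [{"delta_pos": [tx, ty, tz], "rot": [ax, ay, az], "grip": grip}, ...]. A call has exactly 8 rows; each row shifts and turns the commanded pose from where the row before left it, along the tool's axes as they then stand; what a row does not reach is not made up. A row lasts 1/10 s, in which the tool goes at most 50 mm and 8.59 degrees, less where a joint would pass 70% of its speed; a pose out of reach is approached as far as the arm can. A call is refused whole if a number of a shift passes 0.05 or a number of a turn 0.15, either way. A call with a gripper value outside its range is refused whole. The fingers move at their own pace and stop on an object; the grip force is fixed at half the most. Time passes only in rows, so rows that do not move let the fingers close, or fill a call up. It gives the time, the measured TCP pose, the force and the opening at its end, in the units of the state.
- get_state(): the state, without advancing time (a new reading comes with each control period).
- capture(name): name is "scene" or "top" or "wrist"; returns a dict with "image" (480x640x3 uint8, red, green, blue), "camera_matrix" (3x3 intrinsics, pixels), "pose" (4x4, takes a point from camera to world coordinates). Camera axes: x right, y up, looking along -z (the intrinsics and any distortion apply to the point x, -y, -z); pixel columns grow to the right and rows downward; lengths in m; the calibration is good to about 2 mm. A picture is of the moment at which its call begins. There is no depth.
- job_done(): hands the job in, once; it reports no verdict.
The state is a dict: "time_s": time; "q": joint angles; "qvel": joint speeds; "joint_torque": joint torques, N m; "position": TCP position; "tool_rot": TCP orientation; "wrist_force": force on the tool from outside, world axes, zero at the start; "ft_torque": the same for the moment, N m; "grip_width": opening from 0.0 (shut) to 1.0 (fully open).
Only numpy, scipy, OpenCV 4.12 (cv2) and the standard library are available. Lean on these libraries where they do the work, as an engineer would, in place of code of your own. Each camera call takes 0.05 s, during which the arm holds its last target.

## Task

Release the coated glass slide that is held in the ratchet edge clamp: throw the red-knobbed selector lever right over, so that its spring urges the pawl off (the load still holds the pawl in the wheel). Then take the crank by its blue handle, turn it on a touch in the tightening direction, only until the load comes off and the pawl jumps clear, and ease the jaw back by the handle to its open stop; do not overtighten on the glass or let the jaw fly back. Leave the slide lying in its nest, the lever over, and the things round the clamp where they are.

Things in the scene. Friction and masses are not known exactly. Their poses are not given: they have to be found in the camera images.
- clamp: Ratchet edge clamp fixed on the bench, plate 116 x 197 mm, top 12 mm high. Origin on the bench under it; x short side, y long side, z up. From -y to +y: ratchet wheel (70 mm across, 27 to 35 mm high) with the crank on its shaft at (0, -55) mm, aluminium jaw, slide in its nest, fixed fence. The brass pawl lies on the wheel's -x side.
- shaft_axis (a point): On the upright axis of wheel and crank, 66 mm above the bench. Seen from above, anticlockwise tightens, clockwise opens. The crank is loose on its shaft: 0.4 rad of free play (22 mm at the handle, under 0.5 N), and it starts anywhere in it. Opening the jaw fully takes 1.0 rad of the wheel plus this play, then the stop is felt.
- crank_grip (a point): Middle of the blue crank handle: upright sleeve, 16 mm diameter, 48 to 83 mm high, spins on its pin, 55 mm from the axis; arm top 48 mm high. Tightening past the play, the force along the turn climbs to about 10 N as it takes the load off the pawl; with the lever thrown the pawl then jumps off within 0.05 rad. Each further 0.1 rad adds 12 N on the slide, 2 N at the handle; 13 N there is too much.
- lever_pivot (a point): Point on the upright pivot of the red-knobbed selector lever, 52 mm above the bench.
- lever_knob (a point): Middle of the red knob of the selector lever: upright, 15 mm diameter, 40 to 64 mm high, on an arm 40 mm high at the top, 34 mm from lever_pivot. It starts 16 mm to the clamp's -x and 30 mm to -y of the pivot and is pushed over to 16 mm on the +x side (3 to 8 N at first, none at the middle; from there its spring plunger carries it on to the other rest pin and holds it).
- lever (a joint): Angle of the selector lever: 0 = its plunger presses the pawl into the wheel (start), 0.98 = thrown right over, the plunger presses the pawl off. Seen from above it turns anticlockwise as it grows.
- jaw (a joint): Travel of the jaw in m: 0 = as clamped at the start, grows as the jaw backs off along the clamp's -y, 0.010 = its open stop. 10 mm of travel are 1 rad of the wheel. It cannot back off while the pawl is in the wheel.
- pad: White sprung pad on the front of the jaw, 48 mm wide, 25 to 34 mm above the bench, pressing on the slide's edge (about 53 N at the start; the glass must not see more than 72 N). Its origin is the clamp's, not on the pad.
- slide: The coated glass slide on its white carrier, loose, 28 x 52 x 8 mm, between pad and fence. Origin at the centre of its underside, 24 mm above the bench.
- nest (a point): Where the centre of the slide's underside lies when it is in its nest: at (16, 45, 24) mm in the clamp's frame, (16, 100) mm from the shaft axis.
- slide_dark: Bystander: slide with a dark coating, 28 x 52 x 9 mm, on the bench. Origin at the centre of its underside.
- slide_amber: Bystander: slide with an amber coating, 28 x 52 x 9 mm, on the bench. Origin at the centre of its underside.
- beaker: Bystander: empty glass beaker, 43 mm across, 56 mm high. Origin at the centre of its underside.
- vial: Bystander: screw-cap glass vial, 28 mm across, 56 mm high. Origin at the centre of its underside.
There are look-alikes about, which are no part of the job. Leave any purple or yellow look-alike of the slide alone.

How it is judged:
By the outcome, as a careful person would: the job done as asked, in the order asked, and still so for the second after the job is handed in, with the robot touching nothing.
It also fails if it takes over 56 s, if anything falls off the work surface, if the arm or the gripper's body presses on something with over 40 N, if the wrist force passes 120 N, or if a joint passes its speed limit or range.

## Working session

There is one attempt and no reset: what is moved stays moved. The work goes in short steps, Python scripts to look and compute and a shell command to move; the robot and the scene stay as the last step left them, time stands still between calls to the robot, and variables do not carry over. Pictures are saved under pics/ and viewed, and the job is handed in when it is done.

```bash
ls; mkdir -p pics; python3 - <<'E'
from bench import get_state, capture
import cv2,numpy as np
s=get_state()
for k in s: print(k,np.round(s[k],3).tolist())
for n in("scene","top","wrist"):
    c=capture(n); cv2.imwrite(f"pics/{n}0.png",c["image"][:,:,::-1]); print(n,np.round(c["camera_matrix"],1).tolist(),np.round(c["pose"],3).tolist(),[k for k in c])
E
```

```text
pics
time_s 0.0
q [0.927, 0.313, 1.498, -0.0, 1.331, -0.223]
qvel [0.0, -0.003, 0.001, 0.001, 0.001, 0.0]
joint_torque [0.001, -40.222, -25.227, 0.07, 0.035, -0.0]
position [0.214, 0.479, 0.257]
tool_rot [[0.913, -0.001, 0.409], [-0.409, -0.001, 0.913], [-0.0, -1.0, -0.001]]
wrist_force [0.581, 0.106, -0.753]
ft_torque [-0.032, -0.032, -0.036]
grip_width 1.0
scene [[526.0, 0.0, 318.0], [0.0, 526.0, 240.7], [0.0, 0.0, 1.0]] [[0.48, -0.674, 0.562, 1.043], [0.877, 0.362, -0.315, -0.012], [0.009, 0.644, 0.765, 0.733], [0.0, 0.0, 0.0, 1.0]] ['image', 'camera_matrix', 'pose']
top [[586.7, 0.0, 315.6], [0.0, 586.7, 227.9], [0.0, 0.0, 1.0]] [[0.011, 0.992, -0.127, 0.463], [-1.0, 0.008, -0.02, 0.254], [-0.018, 0.127, 0.992, 0.945], [0.0, 0.0, 0.0, 1.0]] ['image', 'camera_matrix', 'pose']
wrist [[420.1, 0.0, 325.4], [0.0, 420.1, 241.8], [0.0, 0.0, 1.0]] [[0.408, -0.879, -0.246, 0.152], [0.913, 0.392, 0.112, 0.507], [-0.002, -0.27, 0.963, 0.384], [0.0, 0.0, 0.0, 1.0]] ['image', 'camera_matrix', 'pose']
```

View pics/scene0.png

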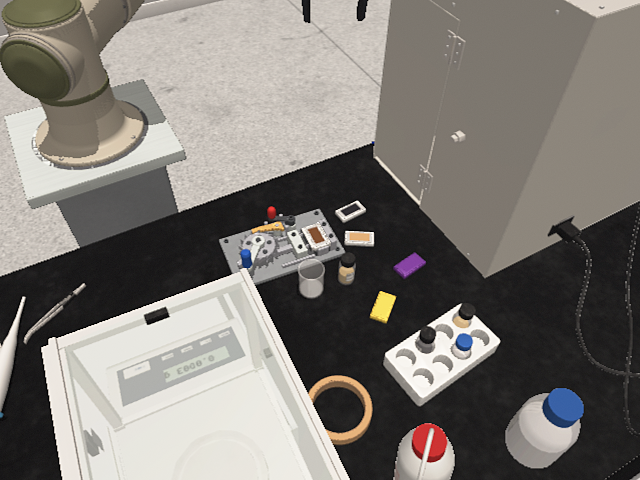

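View pics/top0.png

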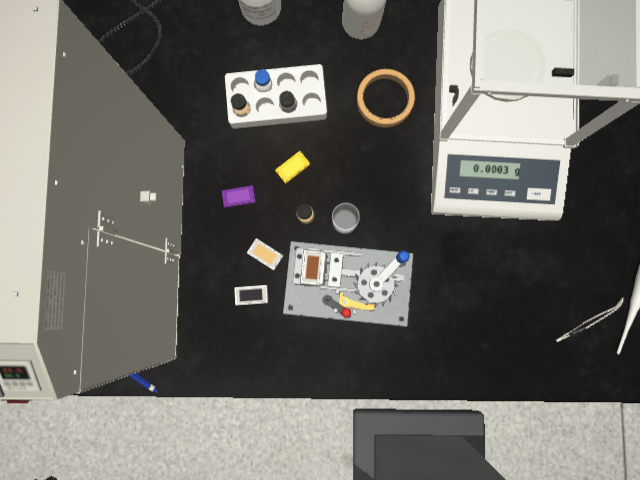

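View pics/wrist0.png

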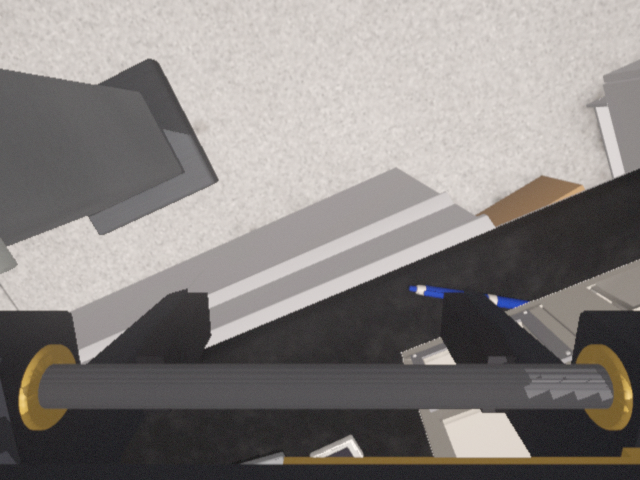

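The scene and top views agree. The clamp is at about (348,285) in top: blue crank handle at (403,257), red lever knob at (346,313), wheel at (376,284), slide at (312,266). I'll crop closer.

```bash
cat > h.py <<'E'
from bench import get_state, capture
import cv2,numpy as np
def ray(c,u,v,z):
    K=c["camera_matrix"];P=c["pose"]
    d=np.array([(u-K[0,2])/K[0,0],-(v-K[1,2])/K[1,1],-1.0]); d=P[:3,:3]@d;o=P[:3,3]
    return o+d*(z-o[2])/d[2]
def proj(c,p):
    K=c["camera_matrix"];P=c["pose"];q=P[:3,:3].T@(np.array(p)-P[:3,3])
    return K[0,0]*q[0]/-q[2]+K[0,2], K[1,1]*-q[1]/-q[2]+K[1,2]
def crop(c,x0,y0,x1,y1,f,name):
    im=c["image"][y0:y1,x0:x1,::-1]; im=cv2.resize(im,None,fx=f,fy=f,interpolation=cv2.INTER_CUBIC); cv2.imwrite(name,im)
E
python3 - <<'E'
from h import *
import pickle
c=capture("top"); crop(c,275,230,425,340,5,"pics/t1.png")
s=capture("scene"); crop(s,210,195,350,300,5,"pics/s1.png")
pickle.dump((c,s),open("cs.pkl","wb"))
E
```

```text
(no output)
```

View pics/t1.png

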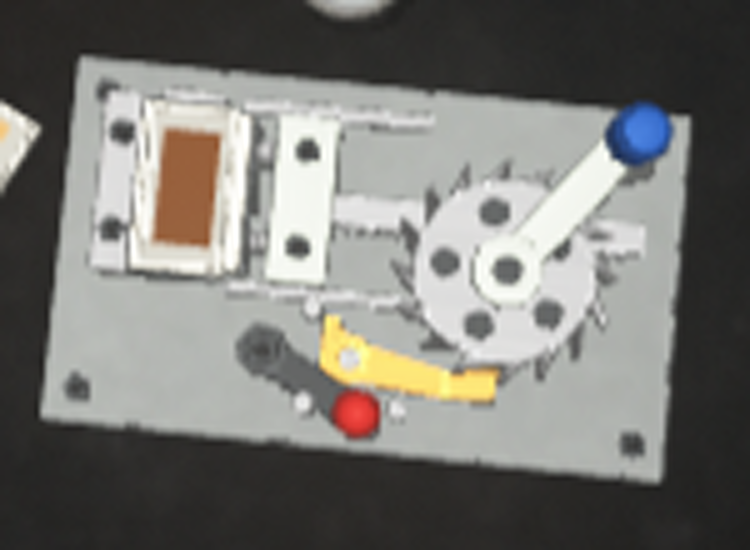

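View pics/s1.png

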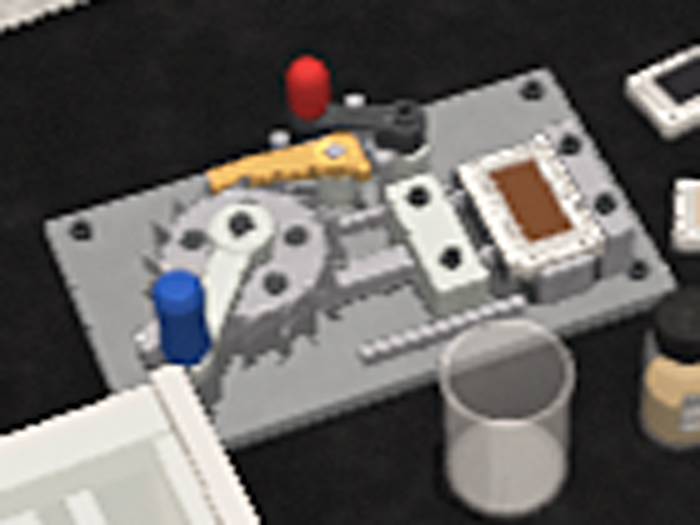

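```bash
python3 - <<'E'
from h import *
import pickle
c,s=pickle.load(open("cs.pkl","rb"))
T=lambda x,y,z:ray(c,275+x/5-.4,230+y/5-.4,z)
S=lambda x,y,z:ray(s,210+x/5-.4,195+y/5-.4,z)
cor=[T(80,57,.012),T(690,117,.012),T(662,482,.012),T(40,418,.012)]
for a in cor: print(np.round(a,4))
print([round(float(np.linalg.norm(cor[i]-cor[(i+1)%4])),4) for i in range(4)])
o=np.mean(cor,axis=0); yv=(cor[0]-cor[1]+cor[3]-cor[2])[:2]; yv/=np.linalg.norm(yv); xv=np.array([yv[1],-yv[0]])
print("origin",o,"x",xv,"yaw deg",np.degrees(np.arctan2(xv[1],xv[0])))
sc=[S(45,225,.012),S(545,72,.012),S(680,283,.012)]
for a in sc: print("scene cor",np.round(a,4))
def cl(p): d=p[:2]-o[:2]; return np.round([d@xv*1e3,d@yv*1e3],1)
for n,p in dict(shaftT=T(508,270,.052),handT=T(640,133,.083),knobT=T(357,413,.064),pivT=T(263,345,.045),slideT=T(188,188,.032),
  shaftS=S(241,222,.052),handS=S(179,287,.083),knobS=S(307,66,.064),pivS=S(405,110,.045),slideS=S(532,200,.032)).items(): print(n,np.round(p,4),cl(p))
print("shaft pred",o[:2]+yv*-.055)
E
```

```text
[0.5609 0.3116 0.012 ]
[0.5434 0.1172 0.012 ]
[0.4288 0.1271 0.012 ]
[0.4464 0.3224 0.012 ]
[0.1953, 0.1151, 0.1961, 0.115]
origin [0.49488337 0.21957786 0.012     ] x [ 0.99596464 -0.08974653] yaw deg -5.149025587592622
scene cor [0.4269 0.1286 0.012 ]
scene cor [0.4454 0.3227 0.012 ]
scene cor [0.5577 0.3154 0.012 ]
shaftT [0.493  0.1784 0.052 ] [  1.8 -41.2]
handT [0.5324 0.1422 0.083 ] [ 44.4 -73.7]
knobT [0.4498 0.2243 0.064 ] [-45.3   0.7]
pivT [0.4698 0.2524 0.045 ] [-28.   30.4]
slideT [0.5181 0.2761 0.032 ] [18.1 58.4]
shaftS [0.4913 0.1796 0.052 ] [ -0.  -40.1]
handS [0.5317 0.1424 0.083 ] [ 43.6 -73.5]
knobS [0.4465 0.2264 0.064 ] [-48.8   2.4]
pivS [0.4655 0.2545 0.045 ] [-32.4  32.2]
slideS [0.5142 0.2796 0.032 ] [13.8 61.5]
shaft pred [0.48994732 0.1647998 ]
```

Candidates, with top-view pixels:
- **Red knob:** (346,313). The red bottle cap appears in the scene view only, at (430,440).
- **Blue handle:** (403,257). The blue vial cap at (262,77) and the blue bottle cap are other objects.
- **Held slide:** brown, at (312,266). The dark (251,295), amber (264,254), purple (238,196) and yellow (292,166) slides are others.

The crop confirms the red knob on the black lever and the blue handle on the wheel's crank. The sizes check out: plate 115 x 196 mm, crank radius 54 mm, lever offsets (-17,-30) mm. I'll go to the knob's -x side with the fingers shut.

```bash
python3 -m inch '[{"delta_pos":[0.034,0.01,-0.018],"rot":[0,0,0],"grip":0},{"delta_pos":[0.034,0.01,-0.018],"rot":[0,0,0],"grip":0},{"delta_pos":[0.034,0.01,-0.018],"rot":[0,0,0],"grip":0},{"delta_pos":[0.034,0.01,-0.018],"rot":[0,0,0],"grip":0},{"delta_pos":[0.034,0.01,-0.018],"rot":[0,0,0],"grip":0},{"delta_pos":[0.034,0.01,-0.018],"rot":[0,0,0],"grip":0},{"delta_pos":[0.034,0.01,-0.018],"rot":[0,0,0],"grip":0},{"delta_pos":[0.034,0.01,-0.018],"rot":[0,0,0],"grip":0}]'
python3 -m inch '[{"delta_pos":[0,0,0],"rot":[0,-0.11,0],"grip":0},{"delta_pos":[0,0,0],"rot":[0,-0.11,0],"grip":0},{"delta_pos":[0,0,0],"rot":[0,-0.11,0],"grip":0},{"delta_pos":[0,0,0],"rot":[0,0,0],"grip":0},{"delta_pos":[0,0,0],"rot":[0,0,0],"grip":0},{"delta_pos":[0,0,0],"rot":[0,0,0],"grip":0},{"delta_pos":[0,0,0],"rot":[0,0,0],"grip":0},{"delta_pos":[0,0,0],"rot":[0,0,0],"grip":0}]'
cat > st.py <<'E'
from h import *
import sys
s=get_state(); R=np.array(s["tool_rot"]);p=np.array(s["position"])
print("t",s["time_s"],"p",np.round(p,4),"yawx",round(float(np.degrees(np.arctan2(R[1,0],R[0,0]))),2),"F",np.round(s["wrist_force"],2),"Ftool",np.round(R.T@np.array(s["wrist_force"]),2),"g",round(s["grip_width"],3))
if len(sys.argv)>3:
    print("delta tool to target",np.round(R.T@(np.array(list(map(float,sys.argv[1:4])))-p),4))
E
python3 st.py 0.413 0.2285 0.067
```

```text
time_s: 1.05
position: [0.4047, 0.2353, 0.1774]
tool_rot: [[0.913, 0.0, 0.409], [-0.409, 0.0, 0.913], [0.0, -1.0, 0.0]]
wrist_force: [-0.8, 0.4, -0.1]
grip_width: 0.298
time_s: 1.85
position: [0.4039, 0.2367, 0.1777]
tool_rot: [[0.996, 0.0, 0.091], [-0.091, 0.0, 0.996], [0.0, -1.0, 0.0]]
wrist_force: [-0.2, 0.2, -0.0]
grip_width: 0.007
t 1.85 p [0.4039 0.2367 0.1777] yawx -5.24 F [-0.23  0.24 -0.03] Ftool [-0.25  0.03  0.22] g 0.007
delta tool to target [ 0.0098  0.1107 -0.0073]
```

```bash
python3 -m inch '[{"delta_pos":[0,0.01,-0.0015],"rot":[0,0,0],"grip":0},{"delta_pos":[0,0.01,-0.0015],"rot":[0,0,0],"grip":0},{"delta_pos":[0,0.01,-0.0015],"rot":[0,0,0],"grip":0},{"delta_pos":[0,0.01,-0.0015],"rot":[0,0,0],"grip":0},{"delta_pos":[0,0.01,-0.0015],"rot":[0,0,0],"grip":0},{"delta_pos":[0,0.01,0],"rot":[0,0,0],"grip":0},{"delta_pos":[0,0.01,0],"rot":[0,0,0],"grip":0},{"delta_pos":[0,0.01,0],"rot":[0,0,0],"grip":0}]'
python3 - <<'E'
from h import *
c=capture("wrist"); cv2.imwrite("pics/w1.png",c["image"][:,:,::-1])
c=capture("top"); crop(c,275,230,425,340,5,"pics/t2.png")
E
python3 st.py 0.413 0.2285 0.067
```

```text
time_s: 2.65
position: [0.4033, 0.2292, 0.0969]
tool_rot: [[0.996, 0.0, 0.091], [-0.091, 0.0, 0.996], [0.0, -1.0, 0.0]]
wrist_force: [-0.7, 0.4, 0.9]
grip_width: 0.004
t 2.75 p [0.4027 0.229  0.0964] yawx -5.2 F [ 0.25 -0.02 -0.08] Ftool [0.25 0.08 0.  ] g 0.004
delta tool to target [0.0104 0.0294 0.0004]
```

View pics/w1.png

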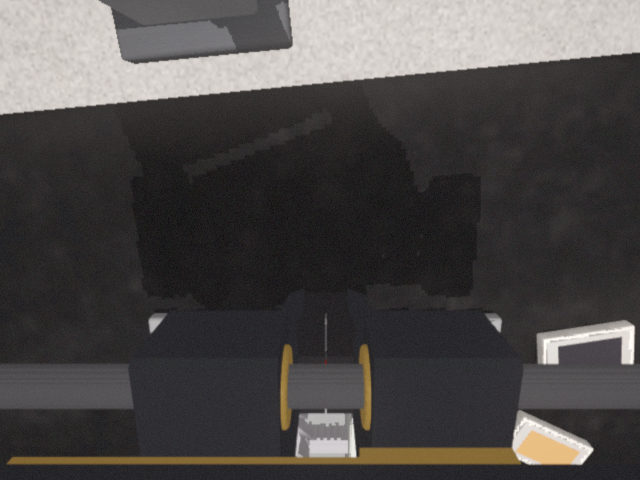

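View pics/t2.png

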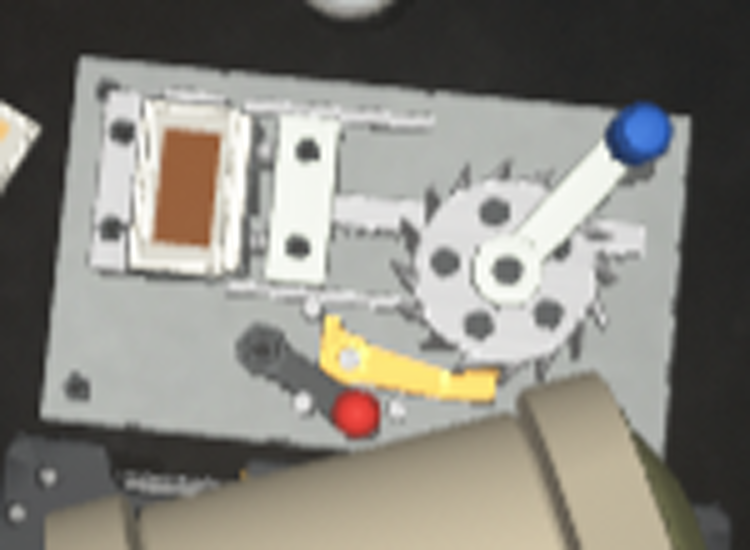

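The top view shows everything unmoved, with the knob at crop (357,413) and the gripper behind it. I'll shift 6 mm to -y, away from the pivot, go down and approach.

```bash
python3 -m inch '[{"delta_pos":[0,0.006,-0.003],"rot":[0,0,0],"grip":0},{"delta_pos":[0,0.006,-0.003],"rot":[0,0,0],"grip":0},{"delta_pos":[0,0.006,0],"rot":[0,0,0],"grip":0},{"delta_pos":[0,0.006,0],"rot":[0,0,0],"grip":0},{"delta_pos":[0.003,0.006,0],"rot":[0,0,0],"grip":0},{"delta_pos":[0.006,0,0],"rot":[0,0,0],"grip":0},{"delta_pos":[0.006,0,0],"rot":[0,0,0],"grip":0},{"delta_pos":[0.004,0,0],"rot":[0,0,0],"grip":0}]'
python3 st.py 0.431 0.221 0.067
python3 -m inch '[{"delta_pos":[0.003,0,0],"rot":[0,0,0],"grip":0},{"delta_pos":[0.003,0,0],"rot":[0,0,0],"grip":0},{"delta_pos":[0.003,0,0],"rot":[0,0,0],"grip":0},{"delta_pos":[0.003,0,0],"rot":[0,0,0],"grip":0},{"delta_pos":[0.003,0,0],"rot":[0,0,0],"grip":0},{"delta_pos":[0.002,0,0],"rot":[0,0,0],"grip":0},{"delta_pos":[0.001,0,0],"rot":[0,0,0],"grip":0},{"delta_pos":[0,0,0],"rot":[0,0,0],"grip":0}]'
python3 st.py
python3 - <<'E'
from h import *
c=capture("top"); crop(c,275,230,425,340,5,"pics/t3.png")
c=capture("scene"); crop(c,210,195,350,300,5,"pics/s3.png")
E
```

```text
time_s: 3.55
position: [0.4225, 0.2215, 0.0679]
tool_rot: [[0.996, 0.001, 0.091], [-0.091, 0.0, 0.996], [0.001, -1.0, 0.0]]
wrist_force: [-0.5, 0.2, -0.0]
grip_width: 0.005
t 3.55 p [0.4225 0.2215 0.0679] yawx -5.21 F [-0.48  0.24 -0.  ] Ftool [-0.49  0.    0.19] g 0.005
delta tool to target [0.0085 0.0009 0.0003]
time_s: 4.35
position: [0.4397, 0.2199, 0.0677]
tool_rot: [[0.996, 0.0, 0.091], [-0.091, 0.0, 0.996], [0.0, -1.0, 0.0]]
wrist_force: [-1.1, 0.2, 0.5]
grip_width: 0.006
t 4.35 p [0.4397 0.2199 0.0677] yawx -5.2 F [-1.14  0.19  0.45] Ftool [-1.15 -0.45  0.09] g 0.006
```

View pics/t3.png

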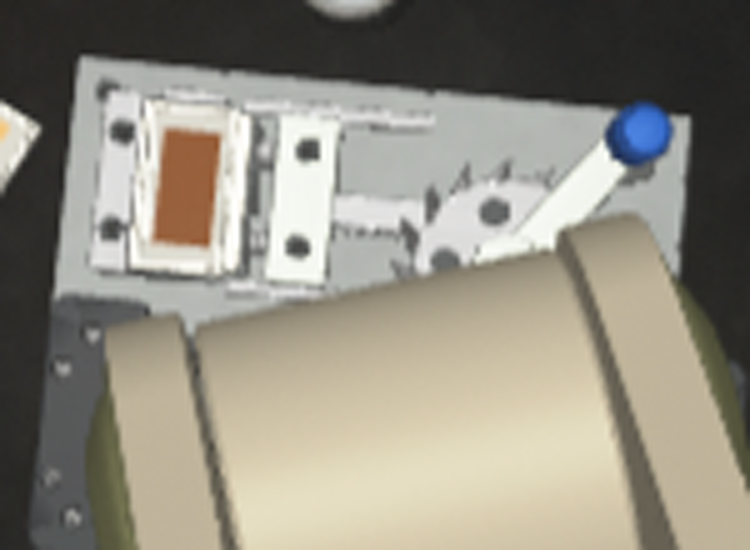

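View pics/s3.png

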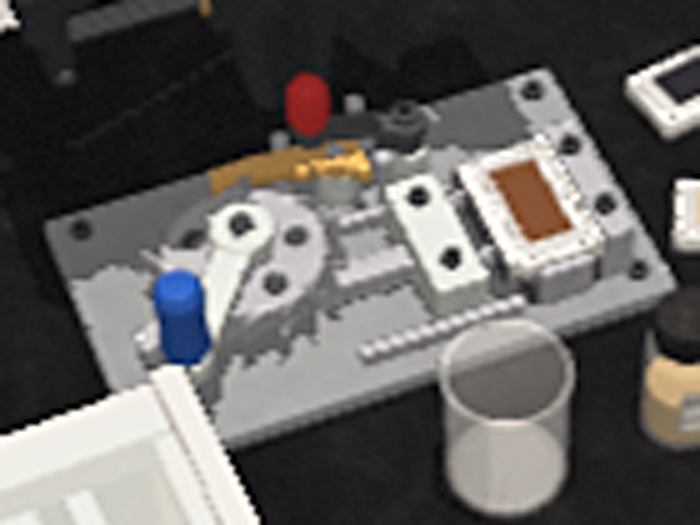

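In the scene view the knob has moved inward, top from crop (307,66) to (307,85), with about 1 N on it. I'll push on past the middle.

```bash
python3 -m inch '[{"delta_pos":[0.002,0,0],"rot":[0,0,0],"grip":0},{"delta_pos":[0.002,0,0],"rot":[0,0,0],"grip":0},{"delta_pos":[0.002,0,0],"rot":[0,0,0],"grip":0},{"delta_pos":[0.002,0,0],"rot":[0,0,0],"grip":0},{"delta_pos":[0.002,0,0],"rot":[0,0,0],"grip":0},{"delta_pos":[0.002,0,0],"rot":[0,0,0],"grip":0},{"delta_pos":[0.002,0,0],"rot":[0,0,0],"grip":0},{"delta_pos":[0,0,0],"rot":[0,0,0],"grip":0}]'
python3 st.py
python3 - <<'E'
from h import *
c=capture("scene"); crop(c,210,195,350,300,5,"pics/s4.png")
E
```

```text
time_s: 5.25
position: [0.4541, 0.2187, 0.0679]
tool_rot: [[0.996, 0.001, 0.091], [-0.091, 0.0, 0.996], [0.001, -1.0, 0.0]]
wrist_force: [-0.4, 0.3, 0.1]
grip_width: 0.004
t 5.25 p [0.4541 0.2187 0.0679] yawx -5.21 F [-0.45  0.34  0.07] Ftool [-0.48 -0.07  0.3 ] g 0.004
```

View pics/s4.png

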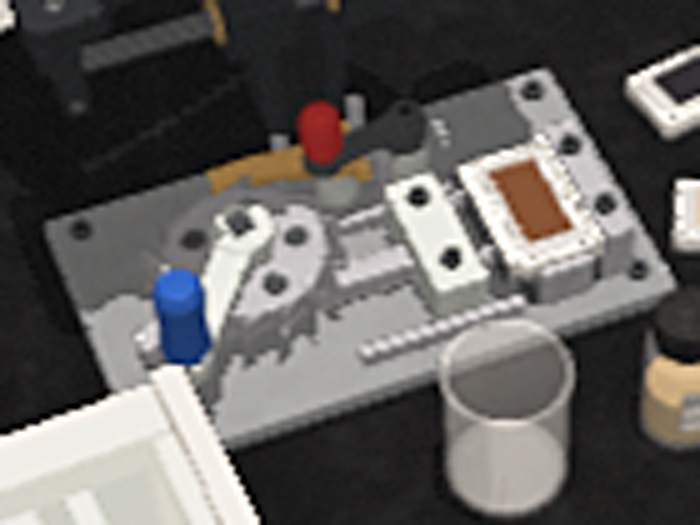

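```bash
python3 - <<'E'
from h import *
import pickle
c,s=pickle.load(open("cs.pkl","rb"))
S=lambda x,y,z:ray(s,210+x/5-.4,195+y/5-.4,z)
xv=np.array([0.996,-0.0897]);yv=np.array([.0897,.996])
pv=S(405,110,.045)
for q in [(307,66),(307,85),(320,112)]:
    p=S(*q,.064); d=(p-pv)[:2]; print(np.round(p,4),d@xv,d@yv)
E
```

```text
[0.4465 0.2264 0.064 ] -0.016414405689307472 -0.029787248013212336
[0.4548 0.2224 0.064 ] -0.007833559129115953 -0.032948753502375874
[0.4685 0.2209 0.064 ] 0.005930669905309285 -0.03324684256731343
```

The knob is now 6 mm past the middle. I'll push on gently toward the pin.

```bash
python3 -m inch '[{"delta_pos":[0.001,0,0],"rot":[0,0,0],"grip":0},{"delta_pos":[0.001,0,0],"rot":[0,0,0],"grip":0},{"delta_pos":[0.001,0,0],"rot":[0,0,0],"grip":0},{"delta_pos":[0.001,0,0],"rot":[0,0,0],"grip":0},{"delta_pos":[0.001,0,0],"rot":[0,0,0],"grip":0},{"delta_pos":[0.001,0,0],"rot":[0,0,0],"grip":0},{"delta_pos":[0,0,0],"rot":[0,0,0],"grip":0},{"delta_pos":[0,0,0],"rot":[0,0,0],"grip":0}]'
python3 st.py
python3 - <<'E'
from h import *
c=capture("scene"); crop(c,210,195,350,300,5,"pics/s5.png")
E
```

```text
time_s: 6.1
position: [0.4595, 0.218, 0.0677]
tool_rot: [[0.996, 0.0, 0.091], [-0.091, -0.0, 0.996], [0.0, -1.0, -0.0]]
wrist_force: [-0.7, 0.6, 0.4]
grip_width: 0.007
t 6.1 p [0.4595 0.218  0.0677] yawx -5.2 F [-0.75  0.57  0.36] Ftool [-0.8  -0.36  0.5 ] g 0.007
```

View pics/s5.png

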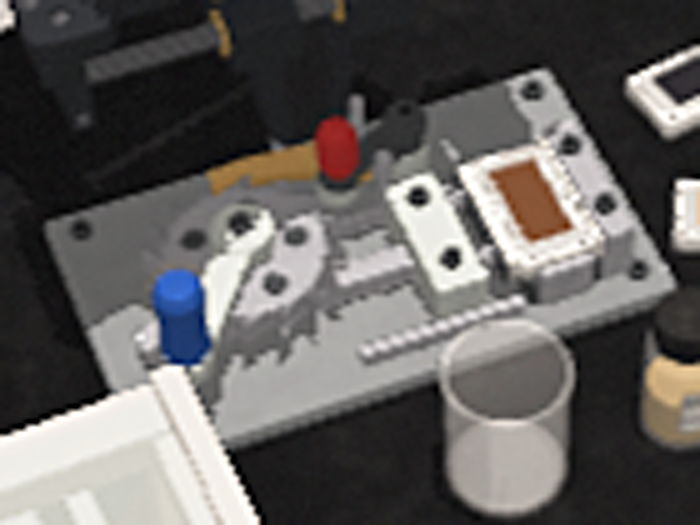

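```bash
python3 -m inch '[{"delta_pos":[-0.005,0,0],"rot":[0,0,0],"grip":0},{"delta_pos":[-0.01,0,0],"rot":[0,0,0],"grip":0},{"delta_pos":[-0.02,0,0],"rot":[0,0,0],"grip":0},{"delta_pos":[-0.02,-0.005,0],"rot":[0,0,0],"grip":0},{"delta_pos":[-0.01,-0.015,0],"rot":[0,0,0],"grip":0},{"delta_pos":[0,-0.02,0],"rot":[0,0,0],"grip":0},{"delta_pos":[0,-0.02,0],"rot":[0,0,0],"grip":0},{"delta_pos":[0,-0.005,0],"rot":[0,0,0],"grip":0.044}]'
python3 - <<'E'
from h import *
c=capture("top"); crop(c,275,230,425,340,5,"pics/t6.png")
E
```

```text
time_s: 6.95
position: [0.3947, 0.2242, 0.1343]
tool_rot: [[0.996, 0.003, 0.09], [-0.09, 0.001, 0.996], [0.003, -1.0, 0.001]]
wrist_force: [-0.1, -0.2, -0.2]
grip_width: 0.071
```

View pics/t6.png

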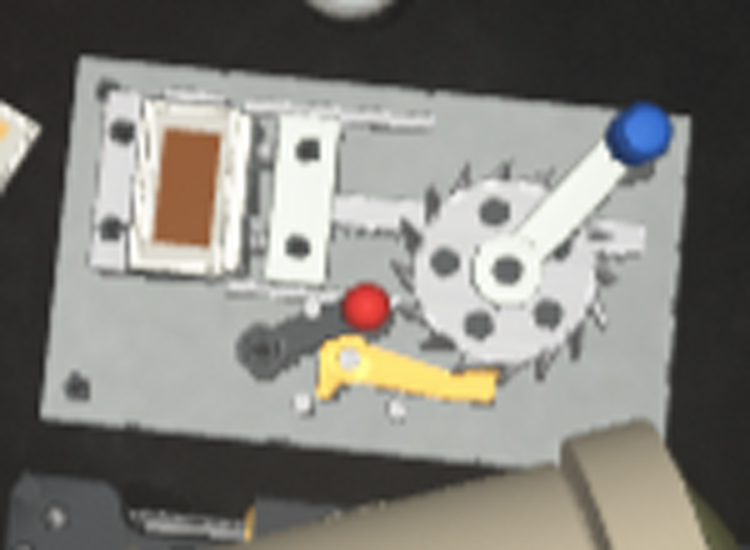

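The lever arm now rests against the far pin, with the knob at crop (366,305) and the pawl still in the wheel. The lever is over. Next I move above the crank handle, with the tool x axis radial and the tool z axis along the anticlockwise tangent.

```bash
python3 st.py 0.532 0.1423 0.134; python3 - <<'E'
from h import *
import pickle
c,s=pickle.load(open("cs.pkl","rb"))
T=lambda x,y,z:ray(c,275+x/5-.4,230+y/5-.4,z)
print((T(366,305,.064)-T(263,347,.045))[:2]@np.array([[.996,.0897],[-.0897,.996]]))
E
```

```text
t 7.0 p [0.3947 0.2242 0.1339] yawx -5.19 F [-0.02  0.72  0.85] Ftool [-0.08 -0.85  0.71] g 0.118
delta tool to target [ 0.1441  0.0002 -0.0691]
[ 0.01532846 -0.02934977]
```

```bash
python3 -m inch '[{"delta_pos":[0.024,0,-0.0115],"rot":[0,0,0],"grip":0.044},{"delta_pos":[0.024,0,-0.0115],"rot":[0,0,0],"grip":0.044},{"delta_pos":[0.024,0,-0.0115],"rot":[0,0,0],"grip":0.044},{"delta_pos":[0.024,0,-0.0115],"rot":[0,0,0],"grip":0.044},{"delta_pos":[0.024,0,-0.0115],"rot":[0,0,0],"grip":0.044},{"delta_pos":[0.024,0,-0.0115],"rot":[0,0,0],"grip":0.044},{"delta_pos":[0,0,0],"rot":[0,0.13,0],"grip":0.044},{"delta_pos":[0,0,0],"rot":[0,0.13,0],"grip":0.044}]'
python3 -m inch '[{"delta_pos":[0,0,0],"rot":[0,0.13,0],"grip":0.044},{"delta_pos":[0,0,0],"rot":[0,0.13,0],"grip":0.044},{"delta_pos":[0,0,0],"rot":[0,0.13,0],"grip":0.044},{"delta_pos":[0,0,0],"rot":[0,0,0],"grip":0.044},{"delta_pos":[0,0,0],"rot":[0,0,0],"grip":0.044},{"delta_pos":[0,0,0],"rot":[0,0,0],"grip":0.044},{"delta_pos":[0,0,0],"rot":[0,0,0],"grip":0.044},{"delta_pos":[0,0,0],"rot":[0,0,0],"grip":0.044}]'
python3 st.py 0.532 0.1423 0.073
python3 - <<'E'
from h import *
c=capture("wrist"); cv2.imwrite("pics/w7.png",c["image"][:,:,::-1])
print(proj(c,[.532,.1423,.083]))
c=capture("scene"); crop(c,170,120,350,300,3.3,"pics/s7.png")
E
```

```text
time_s: 7.8
position: [0.5316, 0.1417, 0.1311]
tool_rot: [[0.937, -0.002, 0.349], [-0.349, -0.0, 0.937], [-0.002, -1.0, -0.001]]
wrist_force: [-0.3, 0.1, -0.1]
grip_width: 0.501
time_s: 8.6
position: [0.5318, 0.1422, 0.1326]
tool_rot: [[0.739, -0.0, 0.674], [-0.674, 0.0, 0.739], [-0.0, -1.0, -0.0]]
wrist_force: [0.0, -0.6, 0.9]
grip_width: 0.503
t 8.6 p [0.5318 0.1422 0.1326] yawx -42.39 F [ 0.02 -0.56  0.91] Ftool [ 0.4  -0.91 -0.4 ] g 0.503
delta tool to target [0.     0.0596 0.0002]
(np.float64(325.1103564889823), np.float64(282.9782233595525))
```

View pics/w7.png

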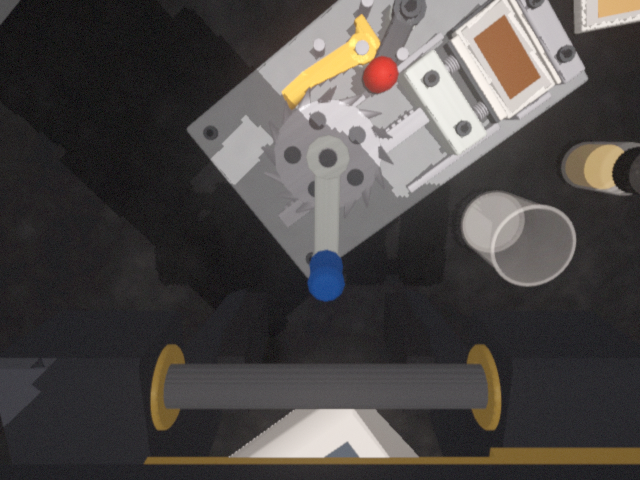

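View pics/s7.png

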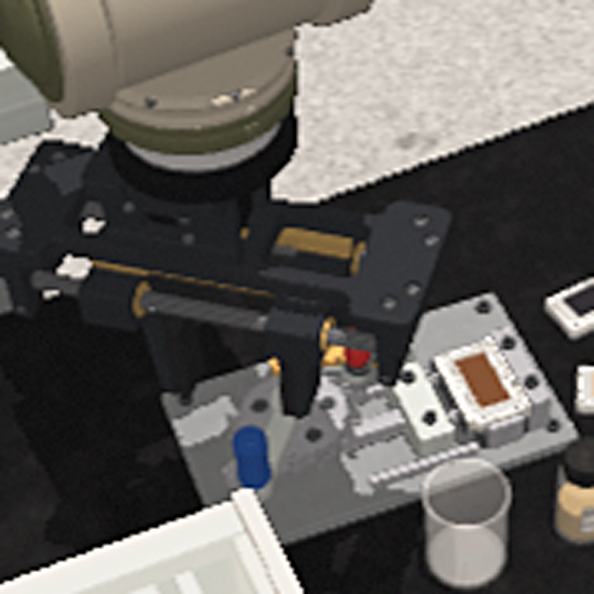

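The wrist view confirms it: handle top at (326,283) against a predicted (325,283), and the shaft at (327,158) lies directly radially inward. I'll descend and grip.

```bash
python3 -m inch '[{"delta_pos":[0,0.01,0],"rot":[0,0,0],"grip":0.044},{"delta_pos":[0,0.01,0],"rot":[0,0,0],"grip":0.044},{"delta_pos":[0,0.01,0],"rot":[0,0,0],"grip":0.044},{"delta_pos":[0,0.01,0],"rot":[0,0,0],"grip":0.044},{"delta_pos":[0,0.01,0],"rot":[0,0,0],"grip":0.044},{"delta_pos":[0,0.009,0],"rot":[0,0,0],"grip":0.044},{"delta_pos":[0,0,0],"rot":[0,0,0],"grip":0.044},{"delta_pos":[0,0,0],"rot":[0,0,0],"grip":0.03}]'
python3 -m inch '[{"delta_pos":[0,0,0],"rot":[0,0,0],"grip":0.02},{"delta_pos":[0,0,0],"rot":[0,0,0],"grip":0.014},{"delta_pos":[0,0,0],"rot":[0,0,0],"grip":0.01},{"delta_pos":[0,0,0],"rot":[0,0,0],"grip":0.01},{"delta_pos":[0,0,0],"rot":[0,0,0],"grip":0.01},{"delta_pos":[0,0,0],"rot":[0,0,0],"grip":0.01},{"delta_pos":[0,0,0],"rot":[0,0,0],"grip":0.01},{"delta_pos":[0,0,0],"rot":[0,0,0],"grip":0.01}]'
python3 st.py 0.532 0.1423 0.073
```

```text
time_s: 9.5
position: [0.532, 0.1422, 0.0737]
tool_rot: [[0.738, 0.0, 0.675], [-0.675, 0.0, 0.738], [-0.0, -1.0, 0.0]]
wrist_force: [-0.1, 0.0, -0.1]
grip_width: 0.433
time_s: 10.3
position: [0.5321, 0.1422, 0.0739]
tool_rot: [[0.738, 0.001, 0.675], [-0.675, -0.0, 0.738], [0.0, -1.0, 0.0]]
wrist_force: [0.1, -0.7, 3.5]
grip_width: 0.176
t 10.3 p [0.5321 0.1422 0.0739] yawx -42.44 F [ 0.09 -0.74  3.45] Ftool [ 0.56 -3.45 -0.49] g 0.176
delta tool to target [-0.0001  0.0009  0.0001]
```

The grip holds at 15.5 mm, against a 16 mm sleeve. Now I'll turn slowly in the tightening direction, watching the tool-z force.

```bash
python3 -m inch '[{"delta_pos":[0,0,0.0008],"rot":[0,-0.015,0],"grip":0.01},{"delta_pos":[0,0,0.0008],"rot":[0,-0.015,0],"grip":0.01},{"delta_pos":[0,0,0.0008],"rot":[0,-0.015,0],"grip":0.01},{"delta_pos":[0,0,0.0008],"rot":[0,-0.015,0],"grip":0.01},{"delta_pos":[0,0,0.0008],"rot":[0,-0.015,0],"grip":0.01},{"delta_pos":[0,0,0.0008],"rot":[0,-0.015,0],"grip":0.01},{"delta_pos":[0,0,0],"rot":[0,0,0],"grip":0.01},{"delta_pos":[0,0,0],"rot":[0,0,0],"grip":0.01}]'
python3 st.py 
python3 - <<'E'
from h import *
c=capture("wrist"); crop(c,150,0,640,320,1.5,"pics/w8.png")
E
```

```text
time_s: 11.1
position: [0.5353, 0.1459, 0.0739]
tool_rot: [[0.796, 0.001, 0.605], [-0.605, 0.0, 0.796], [0.001, -1.0, 0.0]]
wrist_force: [0.6, -0.2, 5.8]
grip_width: 0.174
t 11.1 p [0.5353 0.1459 0.0739] yawx -37.24 F [ 0.63 -0.18  5.79] Ftool [ 0.62 -5.79  0.24] g 0.174
```

View pics/w8.png

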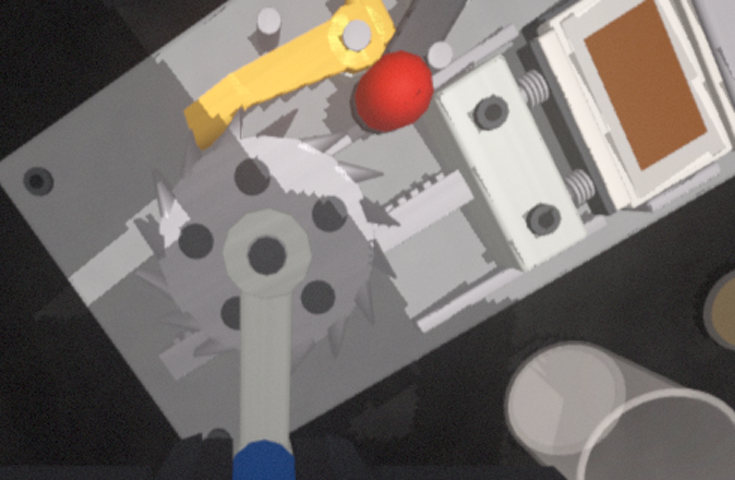

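No tangential force yet (0.2 N), so the crank is still in its play. Vertical force crept to 6 N, so I'll ease the tool up a hair and continue.

```bash
python3 -m inch '[{"delta_pos":[0,-0.0002,0.0008],"rot":[0,-0.015,0],"grip":0.01},{"delta_pos":[0,-0.0002,0.0008],"rot":[0,-0.015,0],"grip":0.01},{"delta_pos":[0,-0.0002,0.0008],"rot":[0,-0.015,0],"grip":0.01},{"delta_pos":[0,0,0.0008],"rot":[0,-0.015,0],"grip":0.01},{"delta_pos":[0,0,0.0008],"rot":[0,-0.015,0],"grip":0.01},{"delta_pos":[0,0,0.0008],"rot":[0,-0.015,0],"grip":0.01},{"delta_pos":[0,0,0],"rot":[0,0,0],"grip":0.01},{"delta_pos":[0,0,0],"rot":[0,0,0],"grip":0.01}]'
python3 st.py 
```

```text
time_s: 11.95
position: [0.5378, 0.1497, 0.0742]
tool_rot: [[0.847, 0.0, 0.532], [-0.532, -0.0, 0.847], [0.0, -1.0, -0.0]]
wrist_force: [2.8, -2.3, -0.8]
grip_width: 0.173
t 11.95 p [0.5378 0.1497 0.0742] yawx -32.13 F [ 2.76 -2.28 -0.82] Ftool [ 3.55  0.82 -0.47] g 0.173
```

```bash
python3 -m inch '[{"delta_pos":[0.0002,0,0.0008],"rot":[0,-0.015,0],"grip":0.01},{"delta_pos":[0.0002,0,0.0008],"rot":[0,-0.015,0],"grip":0.01},{"delta_pos":[0.0002,0,0.0008],"rot":[0,-0.015,0],"grip":0.01},{"delta_pos":[0,0,0.0008],"rot":[0,-0.015,0],"grip":0.01},{"delta_pos":[0,0,0.0008],"rot":[0,-0.015,0],"grip":0.01},{"delta_pos":[0,0,0.0008],"rot":[0,-0.015,0],"grip":0.01},{"delta_pos":[0,0,0],"rot":[0,0,0],"grip":0.01},{"delta_pos":[0,0,0],"rot":[0,0,0],"grip":0.01}]'
python3 st.py 
```

```text
time_s: 12.75
position: [0.5404, 0.1537, 0.0741]
tool_rot: [[0.891, -0.001, 0.454], [-0.454, 0.0, 0.891], [-0.001, -1.0, -0.0]]
wrist_force: [-1.8, 1.5, -2.1]
grip_width: 0.176
t 12.75 p [0.5404 0.1537 0.0741] yawx -26.97 F [-1.84  1.51 -2.15] Ftool [-2.33  2.15  0.51] g 0.176
```

```bash
python3 -m inch '[{"delta_pos":[-0.0002,0.0002,0.0008],"rot":[0,-0.015,0],"grip":0.01},{"delta_pos":[0,0,0.0008],"rot":[0,-0.015,0],"grip":0.01},{"delta_pos":[0,0,0.0008],"rot":[0,-0.015,0],"grip":0.01},{"delta_pos":[0,0,0.0008],"rot":[0,-0.015,0],"grip":0.01},{"delta_pos":[0,0,0],"rot":[0,0,0],"grip":0.01},{"delta_pos":[0,0,0],"rot":[0,0,0],"grip":0.01},{"delta_pos":[0,0,0],"rot":[0,0,0],"grip":0.01},{"delta_pos":[0,0,0],"rot":[0,0,0],"grip":0.01}]'
python3 st.py 
```

```text
time_s: 13.55
position: [0.5418, 0.1566, 0.0741]
tool_rot: [[0.917, -0.0, 0.399], [-0.399, 0.0, 0.917], [-0.0, -1.0, -0.0]]
wrist_force: [-2.2, 0.4, -1.0]
grip_width: 0.173
t 13.55 p [0.5418 0.1566 0.0741] yawx -23.54 F [-2.15  0.42 -0.99] Ftool [-2.14  0.99 -0.48] g 0.173
```

```bash
python3 -m inch '[{"delta_pos":[-0.0002,0,0.0008],"rot":[0,-0.015,0],"grip":0.01},{"delta_pos":[0,0,0.0008],"rot":[0,-0.015,0],"grip":0.01},{"delta_pos":[0,0,0.0008],"rot":[0,-0.015,0],"grip":0.01},{"delta_pos":[0,0,0],"rot":[0,0,0],"grip":0.01},{"delta_pos":[0,0,0],"rot":[0,0,0],"grip":0.01},{"delta_pos":[0,0,0],"rot":[0,0,0],"grip":0.01},{"delta_pos":[0,0,0],"rot":[0,0,0],"grip":0.01},{"delta_pos":[0,0,0],"rot":[0,0,0],"grip":0.01}]'
python3 st.py 
```

```text
time_s: 14.35
position: [0.5425, 0.1584, 0.0741]
tool_rot: [[0.934, -0.0, 0.357], [-0.357, -0.001, 0.934], [-0.0, -1.0, -0.001]]
wrist_force: [-2.4, -3.7, 0.5]
grip_width: 0.177
t 14.35 p [0.5425 0.1584 0.0741] yawx -20.93 F [-2.35 -3.67  0.49] Ftool [-0.89 -0.48 -4.27] g 0.177
```

Tangential force has reached 4.3 N, so the play is taken up. I'll go on in smaller steps.

```bash
python3 -m inch '[{"delta_pos":[0,0,0.0005],"rot":[0,-0.009,0],"grip":0.01},{"delta_pos":[0,0,0.0005],"rot":[0,-0.009,0],"grip":0.01},{"delta_pos":[0,0,0],"rot":[0,0,0],"grip":0.01},{"delta_pos":[0,0,0],"rot":[0,0,0],"grip":0.01},{"delta_pos":[0,0,0],"rot":[0,0,0],"grip":0.01},{"delta_pos":[0,0,0],"rot":[0,0,0],"grip":0.01},{"delta_pos":[0,0,0],"rot":[0,0,0],"grip":0.01},{"delta_pos":[0,0,0],"rot":[0,0,0],"grip":0.01}]'
python3 st.py 
python3 - <<'E'
from h import *
c=capture("wrist"); crop(c,150,0,640,320,1.5,"pics/w9.png")
E
```

```text
time_s: 15.15
position: [0.5428, 0.159, 0.0741]
tool_rot: [[0.94, -0.001, 0.34], [-0.34, -0.001, 0.94], [-0.0, -1.0, -0.002]]
wrist_force: [-2.2, -7.4, 1.2]
grip_width: 0.17
t 15.15 p [0.5428 0.159  0.0741] yawx -19.9 F [-2.25 -7.42  1.2 ] Ftool [ 0.41 -1.18 -7.74] g 0.17
```

View pics/w9.png

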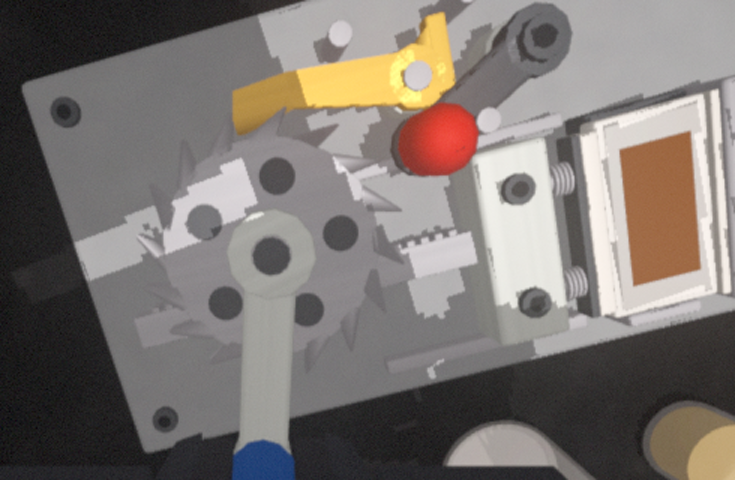

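```bash
python3 -m inch '[{"delta_pos":[0,0,0.0004],"rot":[0,-0.007,0],"grip":0.01},{"delta_pos":[0,0,0.0004],"rot":[0,-0.007,0],"grip":0.01},{"delta_pos":[0,0,0],"rot":[0,0,0],"grip":0.01},{"delta_pos":[0,0,0],"rot":[0,0,0],"grip":0.01},{"delta_pos":[0,0,0],"rot":[0,0,0],"grip":0.01},{"delta_pos":[0,0,0],"rot":[0,0,0],"grip":0.01},{"delta_pos":[0,0,0],"rot":[0,0,0],"grip":0.01},{"delta_pos":[0,0,0],"rot":[0,0,0],"grip":0.01}]'
python3 st.py 
python3 - <<'E'
from h import *
c=capture("wrist"); crop(c,150,0,640,320,1.5,"pics/w10.png")
E
```

```text
time_s: 16.0
position: [0.543, 0.1595, 0.0741]
tool_rot: [[0.945, -0.001, 0.327], [-0.327, -0.002, 0.945], [-0.001, -1.0, -0.002]]
wrist_force: [-3.9, -8.3, 2.0]
grip_width: 0.178
t 16.0 p [0.543  0.1595 0.0741] yawx -19.09 F [-3.86 -8.31  1.96] Ftool [-0.93 -1.94 -9.12] g 0.178
```

View pics/w10.png

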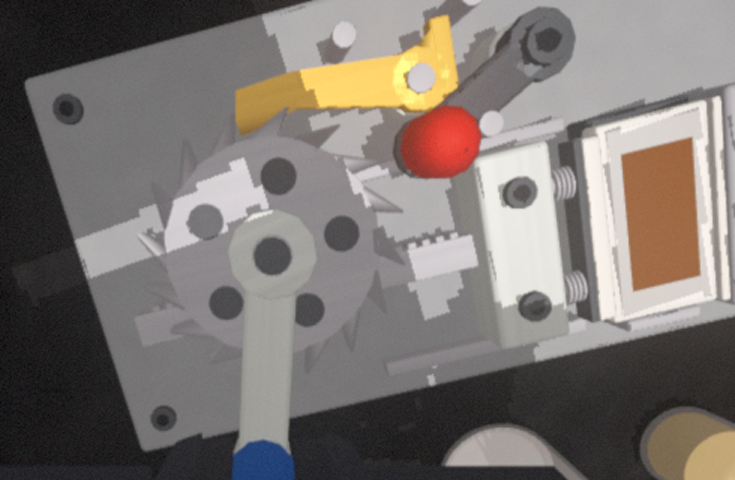

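The pawl is still engaged at 9.1 N. Another half millimetre.

```bash
python3 -m inch '[{"delta_pos":[0,0,0.0004],"rot":[0,-0.007,0],"grip":0.01},{"delta_pos":[0,0,0.0004],"rot":[0,-0.007,0],"grip":0.01},{"delta_pos":[0,0,0],"rot":[0,0,0],"grip":0.01},{"delta_pos":[0,0,0],"rot":[0,0,0],"grip":0.01},{"delta_pos":[0,0,0],"rot":[0,0,0],"grip":0.01},{"delta_pos":[0,0,0],"rot":[0,0,0],"grip":0.01},{"delta_pos":[0,0,0],"rot":[0,0,0],"grip":0.01},{"delta_pos":[0,0,0],"rot":[0,0,0],"grip":0.01}]'
python3 st.py 
python3 - <<'E'
from h import *
c=capture("wrist"); crop(c,150,0,640,320,1.5,"pics/w11.png")
E
```

```text
time_s: 16.85
position: [0.5432, 0.1601, 0.0741]
tool_rot: [[0.949, -0.001, 0.314], [-0.314, -0.002, 0.949], [-0.001, -1.0, -0.002]]
wrist_force: [-3.9, -9.1, 1.1]
grip_width: 0.175
t 16.85 p [0.5432 0.1601 0.0741] yawx -18.29 F [-3.86 -9.12  1.08] Ftool [-0.8  -1.06 -9.88] g 0.175
```

View pics/w11.png

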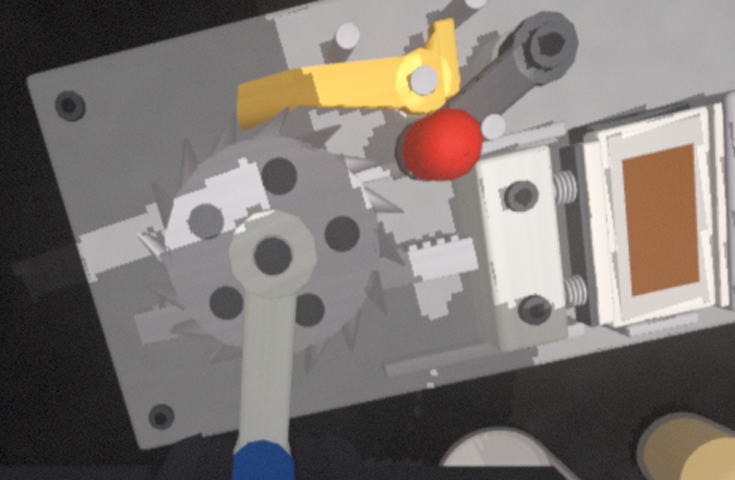

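```bash
python3 -m inch '[{"delta_pos":[0,0,0.0004],"rot":[0,-0.007,0],"grip":0.01},{"delta_pos":[0,0,0.0004],"rot":[0,-0.007,0],"grip":0.01},{"delta_pos":[0,0,0],"rot":[0,0,0],"grip":0.01},{"delta_pos":[0,0,0],"rot":[0,0,0],"grip":0.01},{"delta_pos":[0,0,0],"rot":[0,0,0],"grip":0.01},{"delta_pos":[0,0,0],"rot":[0,0,0],"grip":0.01},{"delta_pos":[0,0,0],"rot":[0,0,0],"grip":0.01},{"delta_pos":[0,0,0],"rot":[0,0,0],"grip":0.01}]'
python3 st.py 
python3 - <<'E'
from h import *
c=capture("wrist"); crop(c,150,0,640,320,1.5,"pics/w12.png")
E
```

```text
time_s: 17.7
position: [0.5435, 0.1608, 0.0741]
tool_rot: [[0.954, -0.001, 0.301], [-0.301, -0.002, 0.954], [-0.001, -1.0, -0.003]]
wrist_force: [-3.8, -10.9, 1.7]
grip_width: 0.174
t 17.7 p [0.5435 0.1608 0.0741] yawx -17.49 F [ -3.81 -10.93   1.72] Ftool [ -0.35  -1.69 -11.57] g 0.174
```

View pics/w12.png

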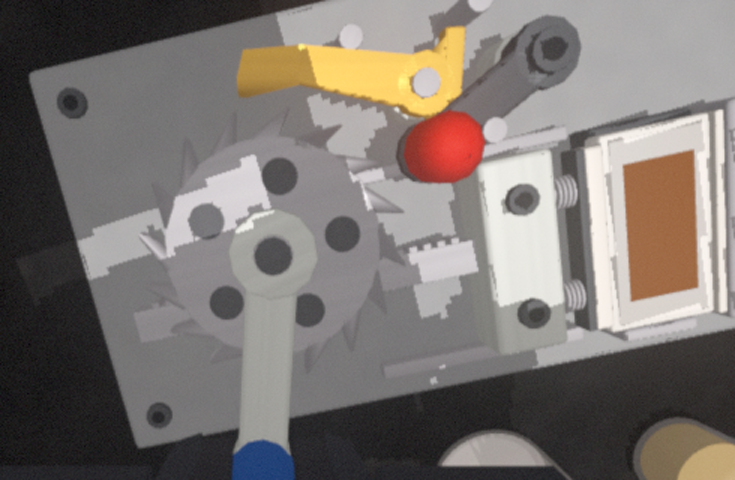

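The pawl has jumped clear at 11.6 N: its tail swung out, with its tip from crop (240,105) to (240,70). Now I'll ease back clockwise in slow steps.

```bash
python3 -m inch '[{"delta_pos":[0,0,-0.0011],"rot":[0,0.02,0],"grip":0.01},{"delta_pos":[0,0,-0.0011],"rot":[0,0.02,0],"grip":0.01},{"delta_pos":[0,0,-0.0011],"rot":[0,0.02,0],"grip":0.01},{"delta_pos":[0,0,-0.0011],"rot":[0,0.02,0],"grip":0.01},{"delta_pos":[0,0,-0.0011],"rot":[0,0.02,0],"grip":0.01},{"delta_pos":[0,0,-0.0011],"rot":[0,0.02,0],"grip":0.01},{"delta_pos":[0,0,-0.0011],"rot":[0,0.02,0],"grip":0.01},{"delta_pos":[0,0,-0.0011],"rot":[0,0.02,0],"grip":0.01}]'
python3 st.py 
python3 -m inch '[{"delta_pos":[0,0,-0.0011],"rot":[0,0.02,0],"grip":0.01},{"delta_pos":[0,0,-0.0011],"rot":[0,0.02,0],"grip":0.01},{"delta_pos":[0,0,-0.0011],"rot":[0,0.02,0],"grip":0.01},{"delta_pos":[0,0,-0.0011],"rot":[0,0.02,0],"grip":0.01},{"delta_pos":[0,0,-0.0011],"rot":[0,0.02,0],"grip":0.01},{"delta_pos":[0,0,-0.0011],"rot":[0,0.02,0],"grip":0.01},{"delta_pos":[0,0,-0.0011],"rot":[0,0.02,0],"grip":0.01},{"delta_pos":[0,0,-0.0011],"rot":[0,0.02,0],"grip":0.01}]'
python3 st.py 
```

```text
time_s: 18.55
position: [0.5401, 0.1533, 0.074]
tool_rot: [[0.893, -0.001, 0.449], [-0.449, -0.001, 0.893], [-0.001, -1.0, -0.002]]
wrist_force: [-4.6, -5.7, 2.3]
grip_width: 0.18
t 18.55 p [0.5401 0.1533 0.074 ] yawx -26.71 F [-4.55 -5.68  2.25] Ftool [-1.52 -2.24 -7.12] g 0.18
time_s: 19.35
position: [0.5357, 0.1464, 0.0741]
tool_rot: [[0.81, -0.001, 0.587], [-0.587, 0.0, 0.81], [-0.001, -1.0, -0.0]]
wrist_force: [-4.5, -1.2, -0.4]
grip_width: 0.171
t 19.35 p [0.5357 0.1464 0.0741] yawx -35.93 F [-4.47 -1.17 -0.35] Ftool [-2.93  0.36 -3.57] g 0.171
```

```bash
python3 -m inch '[{"delta_pos":[-0.0001,0,-0.0011],"rot":[0,0.02,0],"grip":0.01},{"delta_pos":[-0.0001,0,-0.0011],"rot":[0,0.02,0],"grip":0.01},{"delta_pos":[-0.0001,0,-0.0011],"rot":[0,0.02,0],"grip":0.01},{"delta_pos":[-0.0001,0,-0.0011],"rot":[0,0.02,0],"grip":0.01},{"delta_pos":[0,0,-0.0011],"rot":[0,0.02,0],"grip":0.01},{"delta_pos":[0,0,-0.0011],"rot":[0,0.02,0],"grip":0.01},{"delta_pos":[0,0,-0.0011],"rot":[0,0.02,0],"grip":0.01},{"delta_pos":[0,0,-0.0011],"rot":[0,0.02,0],"grip":0.01}]'
python3 st.py 
python3 -m inch '[{"delta_pos":[0,0,-0.0014],"rot":[0,0.025,0],"grip":0.01},{"delta_pos":[0,0,-0.0014],"rot":[0,0.025,0],"grip":0.01},{"delta_pos":[0,0,-0.0014],"rot":[0,0.025,0],"grip":0.01},{"delta_pos":[0,0,-0.0014],"rot":[0,0.025,0],"grip":0.01},{"delta_pos":[0,0,-0.0014],"rot":[0,0.025,0],"grip":0.01},{"delta_pos":[0,0,-0.0014],"rot":[0,0.025,0],"grip":0.01},{"delta_pos":[0,0,-0.0014],"rot":[0,0.025,0],"grip":0.01},{"delta_pos":[0,0,-0.0014],"rot":[0,0.025,0],"grip":0.01}]'
python3 st.py
python3 - <<'E'
from h import *
c=capture("wrist"); crop(c,150,0,640,320,1.5,"pics/w13.png")
E
```

```text
time_s: 20.15
position: [0.53, 0.14, 0.0741]
tool_rot: [[0.706, 0.0, 0.709], [-0.709, 0.0, 0.706], [-0.0, -1.0, 0.0]]
wrist_force: [-2.4, 4.5, -1.4]
grip_width: 0.176
t 20.15 p [0.53   0.14   0.0741] yawx -45.12 F [-2.35  4.53 -1.45] Ftool [-4.87  1.45  1.53] g 0.176
time_s: 20.95
position: [0.5212, 0.133, 0.074]
tool_rot: [[0.55, -0.001, 0.835], [-0.835, 0.001, 0.55], [-0.001, -1.0, -0.0]]
wrist_force: [-4.6, 6.0, -1.5]
grip_width: 0.173
t 20.95 p [0.5212 0.133  0.074 ] yawx -56.61 F [-4.64  5.97 -1.49] Ftool [-7.54  1.5  -0.59] g 0.173
```

View pics/w13.png

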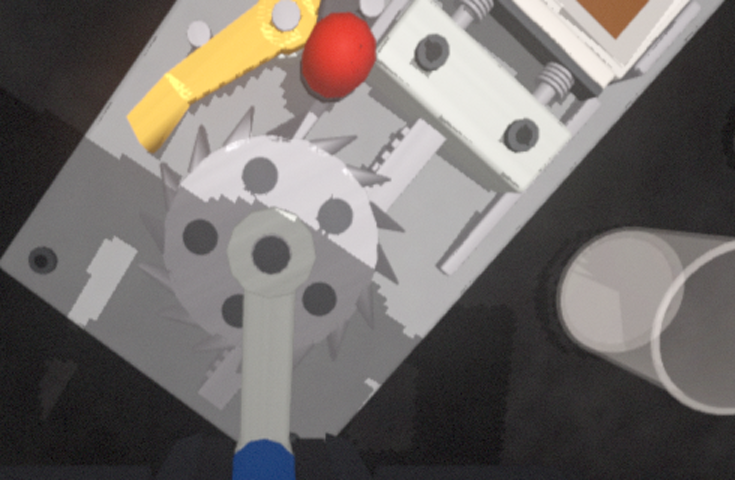

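The pawl is clear, the wheel has turned, the jaw is backing off and the load is gone. I'll correct the radial offset (-7.5 N) and carry on.

```bash
python3 -m inch '[{"delta_pos":[-0.0002,0,-0.0014],"rot":[0,0.025,0],"grip":0.01},{"delta_pos":[-0.0002,0,-0.0014],"rot":[0,0.025,0],"grip":0.01},{"delta_pos":[-0.0002,0,-0.0014],"rot":[0,0.025,0],"grip":0.01},{"delta_pos":[-0.0002,0,-0.0014],"rot":[0,0.025,0],"grip":0.01},{"delta_pos":[-0.0001,0,-0.0014],"rot":[0,0.025,0],"grip":0.01},{"delta_pos":[0,0,-0.0014],"rot":[0,0.025,0],"grip":0.01},{"delta_pos":[0,0,-0.0014],"rot":[0,0.025,0],"grip":0.01},{"delta_pos":[0,0,-0.0014],"rot":[0,0.025,0],"grip":0.01}]'
python3 st.py
python3 -m inch '[{"delta_pos":[-0.0001,0,-0.0014],"rot":[0,0.025,0],"grip":0.01},{"delta_pos":[-0.0001,0,-0.0014],"rot":[0,0.025,0],"grip":0.01},{"delta_pos":[0,0,-0.0014],"rot":[0,0.025,0],"grip":0.01},{"delta_pos":[0,0,-0.0014],"rot":[0,0.025,0],"grip":0.01},{"delta_pos":[0,0,-0.0014],"rot":[0,0.025,0],"grip":0.01},{"delta_pos":[0,0,-0.0014],"rot":[0,0.025,0],"grip":0.01},{"delta_pos":[0,0,-0.0014],"rot":[0,0.025,0],"grip":0.01},{"delta_pos":[0,0,-0.0014],"rot":[0,0.025,0],"grip":0.01}]'
python3 st.py
```

```text
time_s: 21.8
position: [0.5112, 0.1283, 0.0741]
tool_rot: [[0.373, 0.0, 0.928], [-0.928, 0.001, 0.373], [-0.0, -1.0, 0.0]]
wrist_force: [-1.9, 6.5, -3.4]
grip_width: 0.176
t 21.8 p [0.5112 0.1283 0.0741] yawx -68.07 F [-1.87  6.51 -3.38] Ftool [-6.74  3.38  0.69] g 0.176
time_s: 22.6
position: [0.5005, 0.1255, 0.0741]
tool_rot: [[0.182, 0.001, 0.983], [-0.983, 0.001, 0.182], [-0.001, -1.0, 0.001]]
wrist_force: [-0.6, 9.2, -3.4]
grip_width: 0.173
t 22.6 p [0.5005 0.1255 0.0741] yawx -79.54 F [-0.58  9.19 -3.43] Ftool [-9.14  3.44  1.1 ] g 0.173
```

```bash
python3 -m inch '[{"delta_pos":[-0.0004,0.0002,-0.0011],"rot":[0,0.02,0],"grip":0.01},{"delta_pos":[-0.0004,0.0002,-0.0011],"rot":[0,0.02,0],"grip":0.01},{"delta_pos":[-0.0003,0,-0.0011],"rot":[0,0.02,0],"grip":0.01},{"delta_pos":[-0.0001,0,-0.0011],"rot":[0,0.02,0],"grip":0.01},{"delta_pos":[-0.0001,0,-0.0011],"rot":[0,0.02,0],"grip":0.01},{"delta_pos":[0,0,-0.0011],"rot":[0,0.02,0],"grip":0.01},{"delta_pos":[0,0,-0.0011],"rot":[0,0.02,0],"grip":0.01},{"delta_pos":[0,0,-0.0011],"rot":[0,0.02,0],"grip":0.01}]'
python3 st.py
python3 - <<'E'
from h import *
c=capture("top"); crop(c,275,230,425,340,5,"pics/t14.png")
c=capture("scene"); crop(c,210,195,350,300,5,"pics/s14.png")
E
```

```text
time_s: 23.4
position: [0.4917, 0.1252, 0.074]
tool_rot: [[0.023, 0.001, 1.0], [-1.0, -0.0, 0.023], [0.0, -1.0, 0.001]]
wrist_force: [1.2, 3.0, 1.3]
grip_width: 0.174
t 23.4 p [0.4917 0.1252 0.074 ] yawx -88.67 F [1.15 3.03 1.28] Ftool [-3.   -1.27  1.22] g 0.174
```

View pics/t14.png

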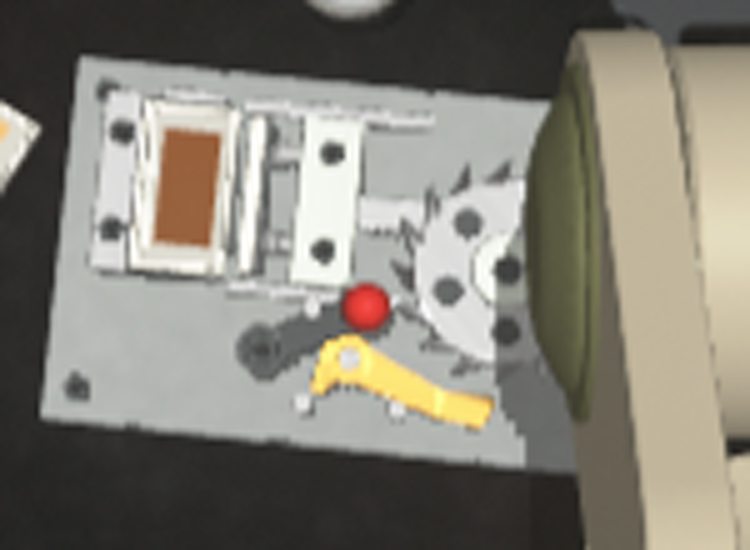

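View pics/s14.png

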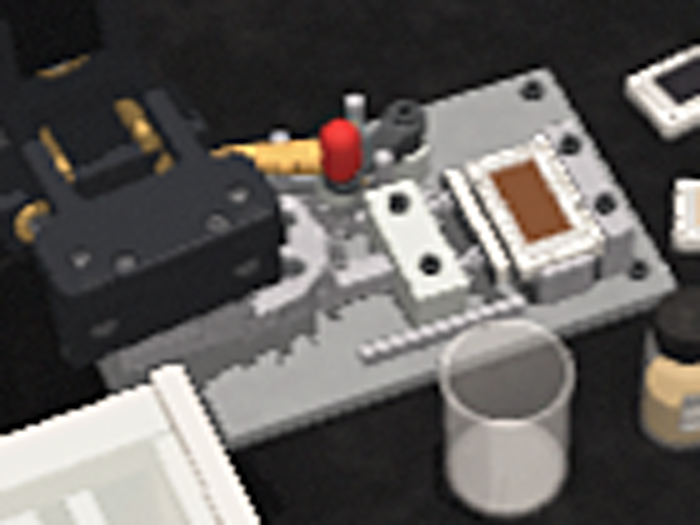

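The jaw has moved about 7.5 mm, from crop x 300 to 325. The pad is off the glass and the slide lies in its nest. I'll go on slowly to feel the stop.

```bash
python3 -m inch '[{"delta_pos":[-0.0002,0,-0.0011],"rot":[0,0.02,0],"grip":0.01},{"delta_pos":[-0.0001,0,-0.0011],"rot":[0,0.02,0],"grip":0.01},{"delta_pos":[0,0,-0.0011],"rot":[0,0.02,0],"grip":0.01},{"delta_pos":[0,0,-0.0011],"rot":[0,0.02,0],"grip":0.01},{"delta_pos":[0,0,-0.0011],"rot":[0,0.02,0],"grip":0.01},{"delta_pos":[0,0,0],"rot":[0,0,0],"grip":0.01},{"delta_pos":[0,0,0],"rot":[0,0,0],"grip":0.01},{"delta_pos":[0,0,0],"rot":[0,0,0],"grip":0.01}]'
python3 st.py
python3 -m inch '[{"delta_pos":[-0.0002,0,-0.0011],"rot":[0,0.02,0],"grip":0.01},{"delta_pos":[0,0,-0.0011],"rot":[0,0.02,0],"grip":0.01},{"delta_pos":[0,0,-0.0011],"rot":[0,0.02,0],"grip":0.01},{"delta_pos":[0,0,0],"rot":[0,0,0],"grip":0.01},{"delta_pos":[0,0,0],"rot":[0,0,0],"grip":0.01},{"delta_pos":[0,0,0],"rot":[0,0,0],"grip":0.01},{"delta_pos":[0,0,0],"rot":[0,0,0],"grip":0.01},{"delta_pos":[0,0,0],"rot":[0,0,0],"grip":0.01}]'
python3 st.py
```

```text
time_s: 24.3
position: [0.486, 0.1257, 0.0739]
tool_rot: [[-0.076, 0.0, 0.997], [-0.997, 0.0, -0.076], [-0.0, -1.0, 0.0]]
wrist_force: [-0.1, 2.8, 5.5]
grip_width: 0.172
t 24.3 p [0.486  0.1257 0.0739] yawx -94.34 F [-0.14  2.76  5.54] Ftool [-2.75 -5.54 -0.35] g 0.172
time_s: 25.1
position: [0.4827, 0.1262, 0.0739]
tool_rot: [[-0.135, 0.0, 0.991], [-0.991, 0.0, -0.135], [-0.0, -1.0, 0.0]]
wrist_force: [0.6, 2.4, 5.7]
grip_width: 0.176
t 25.1 p [0.4827 0.1262 0.0739] yawx -97.79 F [0.55 2.36 5.71] Ftool [-2.41 -5.71  0.23] g 0.176
```

```bash
python3 -m inch '[{"delta_pos":[-0.0002,-0.0002,-0.0011],"rot":[0,0.02,0],"grip":0.01},{"delta_pos":[0,-0.0002,-0.0011],"rot":[0,0.02,0],"grip":0.01},{"delta_pos":[0,0,-0.0011],"rot":[0,0.02,0],"grip":0.01},{"delta_pos":[0,0,0],"rot":[0,0,0],"grip":0.01},{"delta_pos":[0,0,0],"rot":[0,0,0],"grip":0.01},{"delta_pos":[0,0,0],"rot":[0,0,0],"grip":0.01},{"delta_pos":[0,0,0],"rot":[0,0,0],"grip":0.01},{"delta_pos":[0,0,0],"rot":[0,0,0],"grip":0.01}]'
python3 st.py
python3 - <<'E'
from h import *
c=capture("top"); crop(c,275,230,425,340,5,"pics/t15.png")
E
```

```text
time_s: 25.9
position: [0.4803, 0.1268, 0.0741]
tool_rot: [[-0.195, 0.002, 0.981], [-0.981, 0.0, -0.195], [-0.0, -1.0, 0.002]]
wrist_force: [7.1, 1.7, -2.1]
grip_width: 0.173
t 25.9 p [0.4803 0.1268 0.0741] yawx -101.25 F [ 7.09  1.69 -2.12] Ftool [-3.04  2.13  6.62] g 0.173
```

View pics/t15.png

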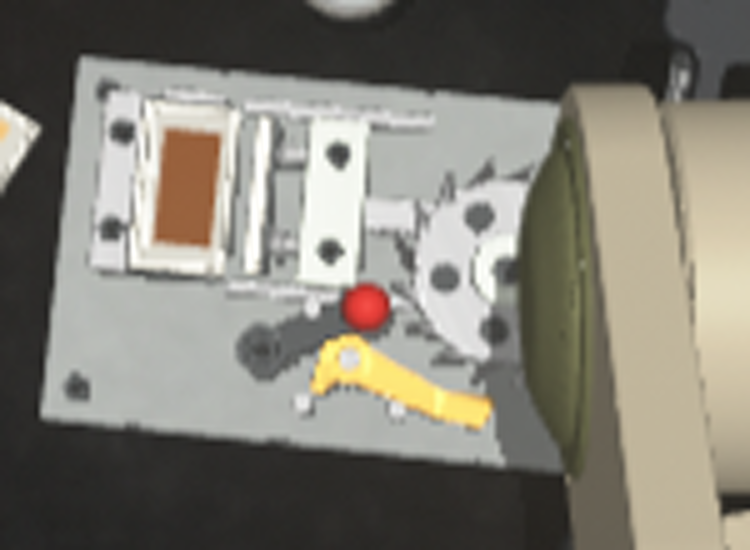

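The stop is felt: the tangential force reversed to 6.6 N. The jaw screws moved from crop x 307 to 339, about 9.8 mm. I'll release and rise.

```bash
python3 -m inch '[{"delta_pos":[0,0,0.0003],"rot":[0,0,0],"grip":0.01},{"delta_pos":[0,0,0],"rot":[0,0,0],"grip":0.02},{"delta_pos":[0,0,0],"rot":[0,0,0],"grip":0.03},{"delta_pos":[0,0,0],"rot":[0,0,0],"grip":0.04},{"delta_pos":[0,0,0],"rot":[0,0,0],"grip":0.044},{"delta_pos":[0,0,0],"rot":[0,0,0],"grip":0.044},{"delta_pos":[0,0,0],"rot":[0,0,0],"grip":0.044},{"delta_pos":[0,0,0],"rot":[0,0,0],"grip":0.044}]'
python3 st.py
python3 -m inch '[{"delta_pos":[0,-0.008,0],"rot":[0,0,0],"grip":0.044},{"delta_pos":[0,-0.012,0],"rot":[0,0,0],"grip":0.044},{"delta_pos":[0,-0.015,0],"rot":[0,0,0],"grip":0.044},{"delta_pos":[0,-0.02,0],"rot":[0,0,0],"grip":0.044},{"delta_pos":[0,-0.02,0],"rot":[0,0,0],"grip":0.044},{"delta_pos":[0,-0.02,-0.03],"rot":[0,0,0],"grip":0.044},{"delta_pos":[0,-0.02,-0.03],"rot":[0,0,0],"grip":0.044},{"delta_pos":[0,0,-0.03],"rot":[0,0,0],"grip":0.044}]'
python3 -m inch '[{"delta_pos":[0.0,0,-0.03],"rot":[0,0,0],"grip":0.044},{"delta_pos":[0,0,-0.03],"rot":[0,0,0],"grip":0.044},{"delta_pos":[0,0,-0.02],"rot":[0,0,0],"grip":0.044},{"delta_pos":[0,0,0],"rot":[0,0,0],"grip":0.044},{"delta_pos":[0,0,0],"rot":[0,0,0],"grip":0.044},{"delta_pos":[0,0,0],"rot":[0,0,0],"grip":0.044},{"delta_pos":[0,0,0],"rot":[0,0,0],"grip":0.044},{"delta_pos":[0,0,0],"rot":[0,0,0],"grip":0.044}]'
python3 - <<'E'
from h import *
c=capture("top"); crop(c,275,230,425,340,5,"pics/t16.png"); cv2.imwrite("pics/t16f.png",c["image"][:,:,::-1])
c=capture("scene"); crop(c,210,195,350,300,5,"pics/s16.png")
E
python3 st.py
```

```text
time_s: 26.75
position: [0.4797, 0.1268, 0.0741]
tool_rot: [[-0.194, -0.0, 0.981], [-0.981, -0.0, -0.194], [0.0, -1.0, -0.0]]
wrist_force: [-0.1, 0.1, -0.6]
grip_width: 0.499
t 26.75 p [0.4797 0.1268 0.0741] yawx -101.17 F [-0.15  0.07 -0.56] Ftool [-0.04  0.56 -0.16] g 0.499
time_s: 27.55
position: [0.3914, 0.1445, 0.1921]
tool_rot: [[-0.194, 0.005, 0.981], [-0.981, 0.0, -0.194], [-0.001, -1.0, 0.005]]
wrist_force: [0.2, 0.1, -0.5]
grip_width: 0.501
time_s: 28.35
position: [0.3134, 0.1596, 0.189]
tool_rot: [[-0.194, -0.0, 0.981], [-0.981, -0.0, -0.194], [0.0, -1.0, -0.0]]
wrist_force: [0.1, 1.1, 0.9]
grip_width: 0.501
t 28.45 p [0.3133 0.1596 0.189 ] yawx -101.19 F [-0.03 -0.7  -1.04] Ftool [0.69 1.04 0.11] g 0.499
```

View pics/t16.png

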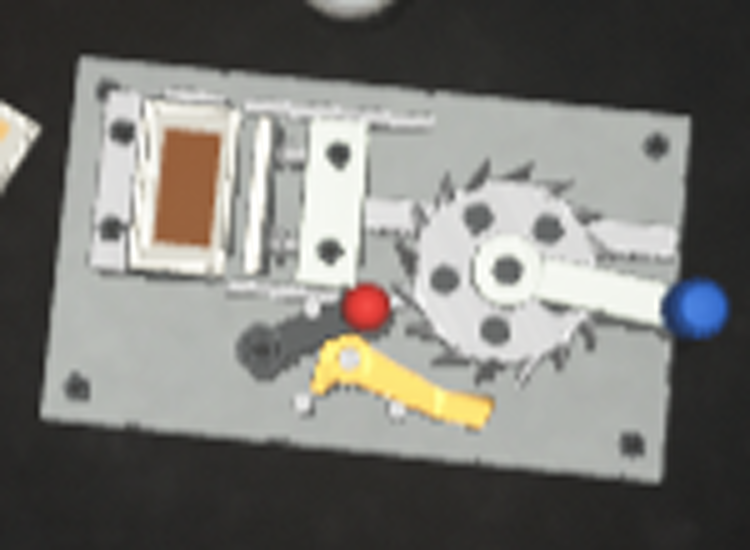

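View pics/t16f.png

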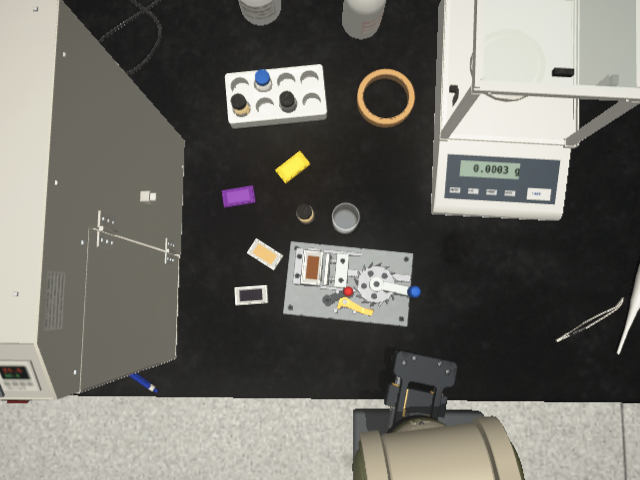

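View pics/s16.png

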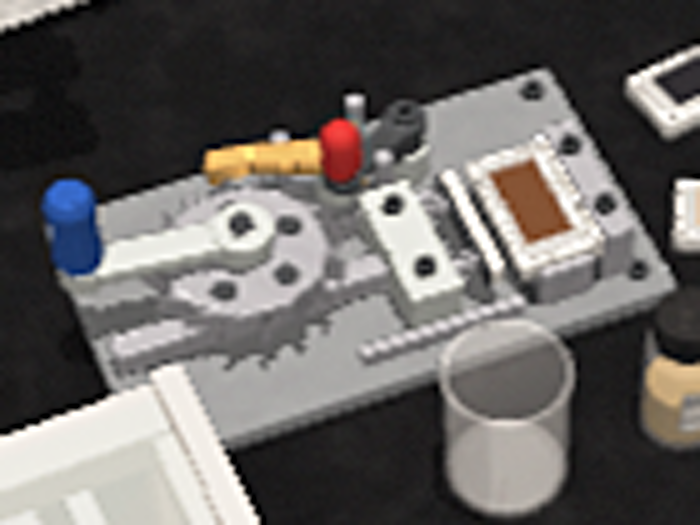

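The clamp is open with the lever over and the pawl off. The slide is in its nest and the bystanders are unmoved. Jaw travel from the screw heads is 32.5 crop px, about 10 mm. Handing in.

```bash
python3 -c "from bench import job_done; print(job_done())"
```

```text
the job is handed in; nothing more can be done
None
```

The slide is released: the clamp is open, and I handed the job in at about 28.5 s of the 56 s allowed.

- **Lever:** I pushed the red knob over with the shut fingers. It rests on the far pin, about 15 mm to the +x side of its pivot.
- **Crank:** I gripped the blue handle and tightened through about 0.37 rad of play. The pawl jumped clear at 11.6 N read along the turn; 13 N was the limit. I then eased the jaw back in small steps until the stop was felt, with the force reversing to about 6.6 N, let go and withdrew.

**Last checks:** The final pictures show the lever over, the pawl off the wheel and about 10 mm of jaw travel. The slide lies in its nest with the pad off it, and the things round the clamp are where they were.

**Disagreements:**
- The plate centre sits about 14 mm from the stated clamp origin, so I used the measured shaft position instead.
- Sideways pull on the handle reached about 9 N while opening, until I corrected the arc.
- The glass force could not be measured directly.

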